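Load the tissue-roll canister and put its cover on

TASK

Stand the paper roll in the white canister so that its core goes over the spindle and it rests on the canister's floor, then take the wooden cover from the slanted stand and set it on the canister so it sits fully seated and level on the rim, with its plug inside the mouth. Lower both into place rather than dropping them, keep the canister upright about where it stands, and leave the remotes, the tissue box and the flower pot alone.

Things in the scene. Friction and masses are not known exactly. Their poses are not given: they have to be found in the camera images.
- canister: White ceramic canister, open at the top, loose on the table (1.2 kg): outer diameter 144, inner 136, height 115 mm, floor 6 mm thick. An upright steel spindle, 25 mm in diameter with a tapered tip, rises in the middle to 78 mm above the underside. Origin: centre of the underside, on the spindle's axis; z up.
- canister_rim (a point): Centre of the canister's mouth, in the plane of the rim's top (115 mm above the underside); z up.
- roll: Part-used roll of white paper on a cardboard core, rigid, standing upright on the table: outer diameter 60, height 96 mm, bore 37 mm in diameter right through (about 90 g). Origin: centre of its underside; z along its axis, up. Either end may go down.
- cover: Round wooden cover (about 250 g), at first on the slanted stand, its axis tilted 32 degrees. From below: plug 128 mm in diameter (chamfered to 120), z = 0 to 10; flange 156 mm in diameter, z = 10 to 16; round knob 30 mm in diameter, z = 16 to 56 mm. Origin: centre of the plug's underside; z along the axis to the knob. Seated, the origin is 10 mm below the rim plane.
- knob_top (a point): Centre of the top of the cover's knob; z along the cover's axis, outwards.
- stand: Fixed metal stand, its face sloping 32 degrees, 150 mm wide, 170 mm long up the slope, low edge to its front (-x of the stand, roughly to the right as seen from the robot). The face's centre is 75 mm above the table; two 12 mm pins, 22 mm high, near the low edge hold the cover's flange. Origin: centre of the base, on the table; z up.
- remote_black: Bystander: black remote control, 160 x 42 x 16 mm, long along its x. Origin: centre of the underside.
- remote_white: Bystander: white remote control, 160 x 42 x 16 mm, long along its x. Origin: centre of the underside.
- tissue_box: Bystander: black tissue box, 130 x 240 x 87 mm (x, y, z). Origin: centre of the underside.
- flower_pot: Bystander: small clay pot, 90 mm in diameter and 60 mm high, with a twig and a white flower up to about 165 mm high. Origin: centre of the underside.
Mind the look-alikes: they are no part of the job. Several things have the shape of the cover; the one meant has the colours described above.

How it is judged:
On the way, in this order (a step that is already met when the one before it is completed fails the run):
1. the roll stands on the canister's floor around the spindle (horizontal distance between roll and canister below 0.009 m and z of roll in the frame of canister between 0.003 and 0.01 m and angle between the z axis of roll and the z axis of canister, either way round below 0.06 rad), for 0.2 s.
2. the cover sits level on the rim with its plug in the mouth, the roll inside (all of step 1 and horizontal distance between cover and canister_rim below 0.008 m and z of cover in the frame of canister_rim between -0.013 and -0.007 m and angle between cover's own z axis and vertical below 0.04 rad), for 0.2 s.
At the end, for the whole second after the job is handed in: Roll on the canister floor around the spindle (9 mm off-axis, underside at 3-10 mm, 0.06 rad); cover knob up, centred to 8 mm, plug 7-13 mm below the rim plane, tilt under 0.04 rad; canister upright to 0.03 rad; all three at rest (0.02 m/s) (all of step 2 and angle between canister's own z axis and vertical below 0.03 rad and linear speed of each of roll, cover, canister below 0.02 m/s); the robot touches nothing.
It fails at once if the roll is dropped or flung: it moves faster than 0.6 m/s (a free fall of about 18 mm) while the fingers do not touch it (linear speed of roll above 0.6 m/s and contact force between the fingers and roll below 0.01 N).
It fails at once if the cover is dropped or flung: it moves faster than 0.6 m/s (a free fall of about 18 mm) while the fingers do not touch it (linear speed of cover above 0.6 m/s and contact force between the fingers and cover below 0.01 N).
It fails at once if the canister is shoved or lifted more than 50 mm from its place (distance of canister from where it was at the start of the episode above 0.05 m).
It fails at once if the canister is tipped more than 0.35 rad (angle between canister's own z axis and vertical above 0.35 rad).
It fails at once if a bystander (remotes, tissue box, flower pot) is moved more than 30 mm (distance of any of remote_black, remote_white, tissue_box, flower_pot from where it was at the start of the episode above 0.03 m).
It also fails if it takes over 70 s, if anything falls off the work surface, if the arm or the gripper's body presses on something with over 40 N, if the wrist force passes 120 N, or if a joint passes its speed limit or range.

ROBOT

A 6-joint arm with a two-finger parallel gripper is mounted at the origin on the work surface. World frame = base frame: x ahead of the robot, y to its left, z up, the work surface at z = 0. Lengths are in m, angles in rad, forces in N, time in s.
With the tool pointing down it reaches from about 0.225 to 0.875 m from the base axis. Payload 3.4 kg.
Tool frame: the origin (TCP) lies at the very end of the fingers, on their centre line; the grasp point (between the pads) lies 19 mm behind it (manip.tcp_to_grasp is the distance from the TCP to the grasp point, in m); z points along the fingers, y is the line along which they close (so a half turn about z gives the same grasp; the last joint's range is limited). The gripper opens to 85 mm and grips with 20 to 120 N. Pads are 22 mm wide; open, the fingers measure 114 mm over their backs; the gripper's body (76 mm by 85 mm) begins 54 mm behind the grasp point. The pads swing forward as they close: fully open they stand 13 mm farther back than shut.
Start: joints at [-1.424, 0.276, 1.505, -0, 1.361, -0.121], TCP at [0.152, -0.555, 0.231] pointing down, gripper open.
Joint ranges: [-2.89, 2.89], [-0.75, 2.08], [0.22, 2.7], [-1.18, 4.32], [0.11, 2.71], [-2.7, 2.7]. Speed limits (rad/s): [2.57, 2.57, 3.14, 3.14, 3.14, 3.14].

INTERFACE

Orientations are given as a unit quaternion [w, x, y, z].
In Python, from rig import status, get_image, job, manip gives the robot as it stands.
- The arm moves only by the tool apply_moves, never from a script. Its arguments are lists of equal length, an entry for each row: "xyz": the shift along the tool's x, y, z each as a share of 0.3 m, from -1 to 1, a list of three; "rot": the turn, a rotation vector about the tool's x, y, z each as a share of 60 degrees, from -1 to 1, a list of three; "hand": the opening, from -1 (shut) to 1 (fully open). A call has 1 to 8 rows; each row shifts and turns the commanded pose from where the row before left it, along the tool's axes as they then stand; what a row does not reach is not made up. A row lasts 1/8 s, in which the tool goes at most 62.5 mm and 10.7 degrees, less where a joint would pass 70% of its speed; a pose out of reach is approached as far as the arm can. A call with a number of a shift or a turn outside -1 to 1 is refused whole. A call with a gripper value outside its range is refused whole. The fingers move at their own pace and stop on an object; "force" is the grip in N (left out, the last holds). Time passes only in rows, so rows that do not move let the fingers close. It gives the time, the measured TCP pose, the force, the opening and the grip force at its end, in the units of the state.
- status.get_state(): the state, without advancing time (a new reading comes with each control period).
- get_image(name): name is "scene" or "side" or "wrist"; returns a dict with "pixels" (384x512x3 uint8, red, green, blue), "fovy" (degrees; the focal length in pixels is half the picture's height over the tangent of half this angle, whatever the lens; pixels are square), "cx", "cy" (the principal point, pixels), "dist" ([k1, k2, p1, p2, k3] as OpenCV has them; the pictures are not rectified), "origin" and "orientation" of the camera in the world; the wrist camera has in their place "tool_from_camera" (4x4, takes a point from camera to tool coordinates, whose origin is the TCP and whose axes are the flange's). Camera axes: x right, y down, z forward; pixel columns grow to the right and rows downward; lengths in m; the calibration is good to about 2 mm. A picture is of the moment at which its call begins: read the wrist's pose just before it. There is no depth.
- job.sign_off(): hands the job in; it is judged then, once.
The state is a dict: "clock": time; "qpos": joint angles; "qd": joint speeds; "effort": joint torques, N m; "position": TCP position; "ee_rot": TCP orientation; "contact_force": force on the tool from outside, world axes, zero at the start; "moment": the same for the moment, N m; "width": finger opening in m; "gripper_force": force on a finger pad.
Only numpy, scipy, OpenCV 4.12 (cv2) and the standard library are available. Lean on these libraries where they do the work, as an engineer would, in place of code of your own. Each camera call takes 0.05 s, during which the arm holds its last target. There are 200 camera calls.

## Working session

There is one attempt and no reset: what is moved stays moved. The work goes in short steps, Python scripts to look and compute and a tool call to move; the robot and the scene stay as the last step left them, time stands still between calls to the robot, and variables do not carry over. Pictures are saved under pics/ and viewed, at most 10 in all, crops included, and the job is handed in when it is done.

Besides the shell and the picture viewer there is one more tool, called after ">>>" as name(argument=value, ...), one argument or row to a line, values as JSON. apply_moves: Moves the arm, as the interface text tells. Its arguments: {"type":"object","properties":{"xyz":{"type":"array","items":{"type":"array","items":{"type":"number","minimum":-1,"maximum":1}}},"rot":{"type":"array","items":{"type":"array","items":{"type":"number","minimum":-1,"maximum":1}}},"hand":{"type":"array","items":{"type":"number"}},"force":{"type":"number"}},"required":["xyz","rot","hand"]}

```bash
mkdir -p pics; ls; python3 - <<'E'
from rig import status,get_image
import cv2,pickle,numpy as np
s=status.get_state();print(s)
d={}
for n in("scene","side","wrist"):
    i=get_image(n);d[n]=i;cv2.imwrite(f"pics/{n}0.png",i["pixels"][:,:,::-1]);print(n,{k:v for k,v in i.items() if k!="pixels"})
pickle.dump((s,d),open("v0.pkl","wb"))
E
```

```text
pics
{'clock': 0.0, 'qpos': array([-1.42402140e+00,  2.76576578e-01,  1.50620233e+00,  2.39651001e-05,
        1.36068853e+00, -1.21000673e-01]), 'qd': array([-0.00085249, -0.00043865, -0.0004839 , -0.00322723,  0.00142143,
       -0.0008603 ]), 'effort': array([-3.59435571e-04, -4.16772902e+01, -2.45808417e+01,  8.96043218e-06,
        1.10517000e-02,  3.81998476e-06]), 'position': array([ 0.15205767, -0.55394882,  0.23042265]), 'ee_rot': array([-9.37464142e-04,  9.91050309e-01,  1.33485601e-01, -3.64227717e-07]), 'contact_force': array([ 0.85841073,  0.54925003, -0.23087093]), 'moment': array([-0.02576379, -0.00397395, -0.03838342]), 'gripper_force': 0.0, 'width': 0.08563840500361251}
scene {'fovy': 44.135939681867605, 'cx': 258.853909759274, 'cy': 191.34083395972445, 'dist': array([-0.09179848,  0.        ,  0.        ,  0.        ,  0.        ]), 'origin': array([ 1.3565347 , -0.41995455,  1.41106555]), 'orientation': array([-0.25957289,  0.81549731,  0.49087535, -0.16317916])}
side {'fovy': 55.108443955205615, 'cx': 251.36161082351956, 'cy': 192.583194967656, 'dist': array([-0.00209743,  0.        ,  0.        ,  0.        ,  0.        ]), 'origin': array([0.09030607, 0.55984877, 0.81413237]), 'orientation': array([ 0.11985282, -0.32145   ,  0.86847578, -0.35784776])}
wrist {'fovy': 62.813571035457585, 'cx': 255.0630353699229, 'cy': 190.31706068805667, 'dist': array([-0.0750153,  0.       ,  0.       ,  0.       ,  0.       ]), 'tool_from_camera': array([[-4.95066036e-04, -9.65924301e-01, -2.58824263e-01,
         6.49830369e-02],
       [ 9.99999816e-01, -5.69072317e-04,  2.11011269e-04,
        -1.02203120e-03],
       [-3.51110636e-04, -2.58824111e-01,  9.65924405e-01,
        -1.42142407e-01],
       [ 0.00000000e+00,  0.00000000e+00,  0.00000000e+00,
         1.00000000e+00]])}
```

View pics/scene0.png

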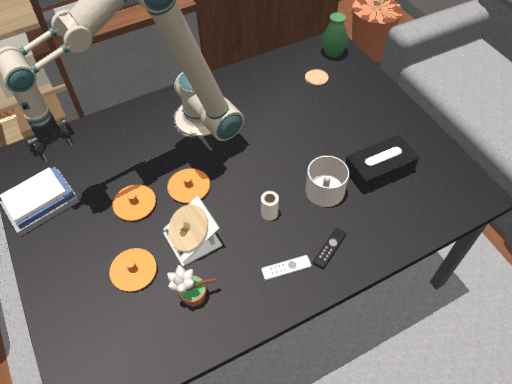

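View pics/side0.png

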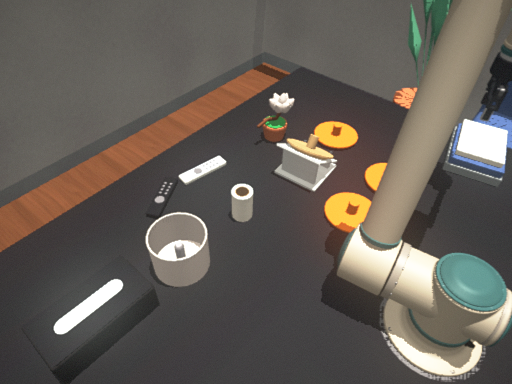

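The scene view shows the canister at about (327,182), the roll at (270,206) and the wooden cover on its stand at (190,228), with orange look-alikes around it. The side view shows the canister at (180,250), the roll at (242,203) and the cover at (310,148). I'll enlarge these areas and measure.

```bash
cat > h.py <<'E'
import numpy as np,cv2,pickle
from scipy.spatial.transform import Rotation as R
def Rq(q): return R.from_quat(np.roll(q,-1)).as_matrix()
def cam(im,s=None):
    h=im["pixels"].shape[0];f=h/2/np.tan(np.radians(im["fovy"])/2)
    K=np.array([[f,0,im["cx"]],[0,f,im["cy"]],[0,0,1]])
    if "origin" in im: return K,im["dist"],np.array(im["origin"]),Rq(im["orientation"])
    T=im["tool_from_camera"];Rt=Rq(s["ee_rot"])
    return K,im["dist"],s["position"]+Rt@T[:3,3],Rt@T[:3,:3]
def ray(c,uv):
    K,d,o,Rm=c
    n=cv2.undistortPoints(np.array(uv,float).reshape(-1,1,2),K,d).reshape(-1,2)
    v=np.c_[n,np.ones(len(n))]@Rm.T
    return o,v/np.linalg.norm(v,axis=1)[:,None]
def plane(c,uv,z):
    o,v=ray(c,uv);return o+v*((z-o[2])/v[:,2])[:,None]
def proj(c,P):
    K,d,o,Rm=c
    return cv2.projectPoints(((np.array(P,float).reshape(-1,3)-o)@Rm).reshape(-1,1,3),np.zeros(3),np.zeros(3),K,d)[0].reshape(-1,2)
def tri(rs):
    A=np.zeros((3,3));b=np.zeros(3);L=[]
    for o,v in rs:
        v=v.reshape(3);M=np.eye(3)-np.outer(v,v);A+=M;b+=M@o;L.append((o,v))
    p=np.linalg.solve(A,b);return p,[np.linalg.norm(np.cross(p-o,v)) for o,v in L]
def circ(P):
    A=np.c_[2*P[:,:2],np.ones(len(P))];x=np.linalg.lstsq(A,(P[:,:2]**2).sum(1),rcond=None)[0]
    return x[:2],np.sqrt(x[2]+x[:2]@x[:2])
E
python3 - <<'E'
from h import *
s,d=pickle.load(open("v0.pkl","rb"))
a=d["scene"]["pixels"];b=d["side"]["pixels"]
def crop(p,x,y,w,h): return cv2.resize(p[y:y+h,x:x+w],(400,300),interpolation=cv2.INTER_CUBIC)
o=np.vstack([np.hstack([crop(a,160,195,80,60),crop(a,250,150,107,80)]),np.hstack([crop(b,270,125,80,60),crop(b,140,180,133,100)])])
cv2.imwrite("pics/c1.png",o[:,:,::-1])
E
```

```text
(no output)
```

View pics/c1.png

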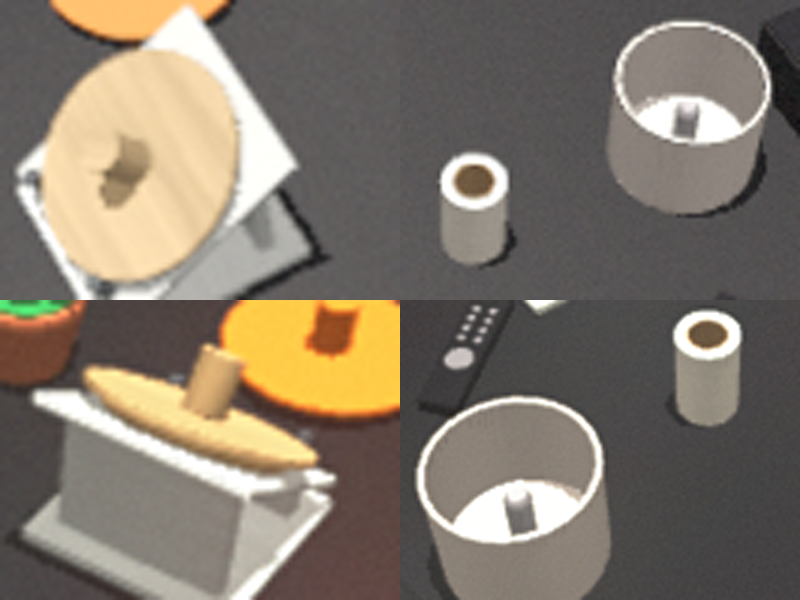

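The enlargement shows the roll's bore in scene at about (270,198) and in side at about (242,191), the canister rim in both views, and the knob top in side at about (314,135). Next are coarse positions for all of them.

```bash
python3 - <<'E'
from h import *
s,d=pickle.load(open("v0.pkl","rb"))
S=cam(d["scene"]);D=cam(d["side"])
for n,c,box in(("scene",S,(255,185,30,30)),("side",D,(228,178,30,30))):
    x,y,w,h=box;p=d[n]["pixels"][y:y+h,x:x+w].astype(int)
    m=(p[...,0]-p[...,2]>35);v,u=np.nonzero(m);print(n,len(u),u.mean()+x,v.mean()+y)
    print(" roll",plane(c,[[u.mean()+x,v.mean()+y]],.0955))
rs=np.array([[613,85],[771,85],[690,21],[640,37],[742,37],[640,130],[745,130],[692,143]],float)
rs=np.c_[250+(rs[:,0]-400)/400*107,150+rs[:,1]/300*80]-.4
rd=np.array([[417,470],[604,463],[510,396],[455,414],[570,410],[455,530],[570,525],[515,545]],float)
rd=np.c_[140+(rd[:,0]-400)/400*133,180+(rd[:,1]-300)/3]-.4
print("can",circ(plane(S,rs,.115)),circ(plane(D,rd,.115)))
# cover : wood mask
for n,c,box in(("scene",S,(160,195,80,60)),("side",D,(270,125,80,60))):
    x,y,w,h=box;p=d[n]["pixels"][y:y+h,x:x+w];H=cv2.cvtColor(p,cv2.COLOR_RGB2HSV)
    m=((H[...,1]>50)&(H[...,1]<140)&(H[...,0]>10)&(H[...,0]<25)).astype(np.uint8)
    k,L,st,ce=cv2.connectedComponentsWithStats(m);i=1+st[1:,4].argmax()
    cn=max(cv2.findContours((L==i).astype(np.uint8),0,2)[0],key=cv2.contourArea)
    print(n,st[i],cv2.fitEllipse(cv2.convexHull(cn)))
for z in(.1,.14):print(plane(D,[[314,135]],z))
print(tri([ray(S,[[180.5,225]]),ray(D,[[314,135.5]])]))
# stand corners in scene: face corners (crop/5)
for uv in([160+187/5,195+8/5],[160+298/5,195+165/5]):print(plane(S,[uv],.12))
for uv in([160+20/5,195+188/5],):print(plane(S,[uv],.03))
E
```

```text
scene 81 269.4320987654321 197.8641975308642
 roll [[0.55345445 0.02535057 0.0955    ]]
side 115 241.71304347826086 191.10434782608695
 roll [[0.55417556 0.02582815 0.0955    ]]
can (array([0.56204491, 0.25072352]), np.float64(0.07291136137645841)) (array([0.56144353, 0.25221364]), np.float64(0.07351925439009678))
scene [   8    8   40   48 1448] ((27.35202980041504, 32.151947021484375), (38.51428985595703, 47.8502197265625), 14.067890167236328)
side [ 16   8  48  27 587] ((40.882720947265625, 19.83224105834961), (22.0788516998291, 52.16255569458008), 111.06187438964844)
[[ 0.54341767 -0.31576232  0.1       ]]
[[ 0.51803797 -0.26671757  0.14      ]]
(array([ 0.52814785, -0.28573594,  0.12221093]), [np.float64(0.0005681837032124349), np.float64(0.0005681837032125521)])
[[ 0.45038477 -0.19265741  0.12      ]]
[[ 0.5965097  -0.17873095  0.12      ]]
[[ 0.4711329  -0.33730338  0.03      ]]
```

```bash
cat > plan.py <<'E'
from h import *
from rig import status
def plan(P,Rt=None,n=None):
    s=status.get_state();R0=Rq(s["ee_rot"]);Rt=R0 if Rt is None else Rt
    rv=R.from_matrix(R0.T@Rt).as_rotvec();dw=np.array(P)-s["position"]
    n=n or max(1,int(np.ceil(max(np.linalg.norm(dw)/.05,np.linalg.norm(rv)/np.radians(8)))))
    print("pos",s["position"].round(4),"n",n)
    for k in range(n):
        Rk=R0@R.from_rotvec(rv*k/n).as_matrix()
        print((Rk.T@dw/n/.3).round(4).tolist(),(rv/n/np.radians(60)).round(4).tolist())
def down(yaw):  # tool y along world angle yaw, z down
    y=np.array([np.cos(yaw),np.sin(yaw),0]);z=np.array([0,0,-1.]);return np.c_[np.cross(y,z),y,z]
E
python3 - <<'E'
from plan import *
s=status.get_state();print(Rq(s["ee_rot"]).round(3))
plan([.53,-.35,.33],down(np.radians(-90+5.5)))
E
```

```text
[[ 0.964  0.265 -0.   ]
 [ 0.265 -0.964  0.001]
 [ 0.    -0.001 -1.   ]]
pos [ 0.1521 -0.5541  0.2306] n 9
[0.155, -0.0359, -0.0367] [-0.0002, -0.0, 0.0182]
[0.1543, -0.0389, -0.0367] [-0.0002, -0.0, 0.0182]
[0.1535, -0.0418, -0.0367] [-0.0002, -0.0, 0.0182]
[0.1527, -0.0447, -0.0367] [-0.0002, -0.0, 0.0182]
[0.1518, -0.0476, -0.0367] [-0.0002, -0.0, 0.0182]
[0.1509, -0.0505, -0.0368] [-0.0002, -0.0, 0.0182]
[0.1499, -0.0534, -0.0368] [-0.0002, -0.0, 0.0182]
[0.1488, -0.0562, -0.0368] [-0.0002, -0.0, 0.0182]
[0.1477, -0.059, -0.0368] [-0.0002, -0.0, 0.0182]
```

>>> apply_moves(
  xyz=[
    [0.17,-0.045,-0.06],
    [0.17,-0.045,-0.06],
    [0.17,-0.05,-0.06],
    [0.17,-0.055,-0.06],
    [0.17,-0.06,-0.05],
    [0.17,-0.06,-0.04],
    [0.17,-0.06,0],
    [0.17,-0.06,0],
  ],
  rot=[
    [0,0,0.02],
    [0,0,0.02],
    [0,0,0.02],
    [0,0,0.02],
    [0,0,0.02],
    [0,0,0.02],
    [0,0,0.02],
    [0,0,0.02],
  ],
  hand=[1,1,1,1,1,1,1,1],
)

```text
clock: 1.15
position: [0.5289, -0.3467, 0.3303]
ee_rot: [0.0, 0.999, 0.05, -0.0]
contact_force: [0.6, -0.9, 0.0]
width: 0.0853
gripper_force: 0.0
```

>>> apply_moves(
  xyz=[
    [0,0,0],
    [0,0,0],
    [0,0,0],
  ],
  rot=[
    [0,0,0],
    [0,0,0],
    [0,0,0],
  ],
  hand=[1,1,1],
)

```text
clock: 1.52
position: [0.5263, -0.3485, 0.3304]
ee_rot: [0.0, 0.999, 0.049, -0.0]
contact_force: [-0.1, 0.7, 0.6]
width: 0.0857
gripper_force: 0.0
```

```bash
python3 - <<'E'
from plan import *
from rig import get_image
s=status.get_state();i=get_image("wrist");pickle.dump((s,i),open("w1.pkl","wb"));cv2.imwrite("pics/w1.png",i["pixels"][:,:,::-1]);print(s["position"],s["clock"])
E
```

```text
[ 0.5262961  -0.34845709  0.33035827] 1.525
```

View pics/w1.png

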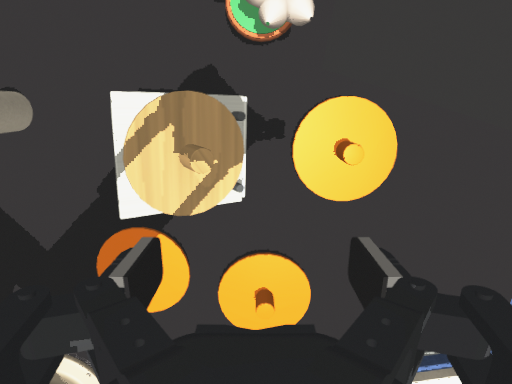

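The wrist view shows the stand face with corners (111,91), (247,97), (243,203) and (119,219). The flange is centred near (183,153) and the knob top is near (203,160).

```bash
python3 - <<'E'
from plan import *
s0,d=pickle.load(open("v0.pkl","rb"));s,i=pickle.load(open("w1.pkl","rb"))
W=cam(i,s);S=cam(d["scene"]);D=cam(d["side"])
hi=plane(W,[[111,91.5],[119,219]],.120);lo=plane(W,[[247,97],[243,203]],.030)
print(hi,lo,np.linalg.norm(hi[0]-hi[1]),np.linalg.norm(lo[0]-lo[1]))
up=hi.mean(0)-lo.mean(0);print("uphill",np.degrees(np.arctan2(up[1],up[0])))
e=hi[0]-hi[1];print(np.degrees(np.arctan2(e[1],e[0])))
e=lo[0]-lo[1];print(np.degrees(np.arctan2(e[1],e[0])))
c=(hi.mean(0)+lo.mean(0))/2;print("face c",c)
k,er=tri([ray(W,[[203,160]]),ray(D,[[314,135.5]]),ray(S,[[180.5,225]])]);print("knobtop",k,er)
k,er=tri([ray(W,[[203,160]]),ray(D,[[314,135.5]])]);print("knobtop WD",k,er)
print(plane(W,[[203,160]],k[2]))
# flange from wrist: mask contour cast on tilted plane, circle fit
p=i["pixels"];H=cv2.cvtColor(p,cv2.COLOR_RGB2HSV)
u=up/np.linalg.norm(up);u=np.array([u[0],u[1],0]);u/=np.linalg.norm(u)
ax=np.array([*(-np.sin(np.radians(32))*u[:2]),np.cos(np.radians(32))])
m=((H[...,0]>8)&(H[...,0]<30)&(H[...,1]>60)).astype(np.uint8);m[:,:115]=0;m[:,250:]=0;m[:80]=0;m[222:]=0
cn=max(cv2.findContours(m,0,1)[0],key=cv2.contourArea);h=cv2.convexHull(cn)
print(cv2.fitEllipse(h))
P0=c+ax*16  if 0 else np.array([*c[:2],.075])+ax*.016
o,v=ray(W,h.reshape(-1,2));t=((P0-o)@ax)/(v@ax);P=o+v*t[:,None]
ex=np.cross(u,ax);ex/=np.linalg.norm(ex);ey=np.cross(ax,ex)
q=np.c_[(P-P0)@ex,(P-P0)@ey];cc,r=circ(q);C=P0+ex*cc[0]+ey*cc[1]
print("axis",ax,"flange top c",C,r,"knobtop pred",C+ax*.04)
for n,cm in(("S",S),("D",D),("W",W)):print(n,proj(cm,[C,C+ax*.04]).round(1).tolist())
E
```

```text
[[ 0.59260436 -0.18265657  0.12      ]
 [ 0.44478803 -0.190493    0.12      ]] [[ 0.6020419  -0.32921686  0.03      ]
 [ 0.45155465 -0.33719636  0.03      ]] 0.14802390876898283 0.150698653046455
uphill 93.16263941925757
3.0346732916954715
3.0352319422501166
face c [ 0.52274724 -0.2598907   0.075     ]
knobtop [ 0.52760551 -0.28688468  0.1216033 ] [np.float64(0.0019714439307532976), np.float64(0.0005818175747417532), np.float64(0.001679115391405209)]
knobtop WD [ 0.52748429 -0.28796899  0.12144488] [np.float64(0.0011132970414760726), np.float64(0.0011132970414760221)]
[[ 0.52651384 -0.28852232  0.12144488]]
((183.29917907714844, 152.6701202392578), (119.8709945678711, 126.56165313720703), 15.154279708862305)
axis [ 0.02923588 -0.52911217  0.8480481 ] flange top c [ 0.52482983 -0.26633525  0.08977419] 0.07743910123439374 knobtop pred [ 0.52599927 -0.28749974  0.12369611]
S [[186.9, 227.0], [179.5, 224.4]]
D [[309.8, 147.1], [314.8, 135.2]]
W [[189.1, 155.4], [201.7, 160.7]]
```

```bash
python3 - <<'E'
from plan import *
plan([.5538,.0256,.25],down(np.radians(-87)),8)
E
```

```text
pos [ 0.5263 -0.3486  0.3305] n 8
[0.0267, -0.154, 0.0335] [0.0, 0.0, 0.0055]
[0.0259, -0.1542, 0.0335] [0.0, 0.0, 0.0055]
[0.025, -0.1543, 0.0335] [0.0, 0.0, 0.0055]
[0.0241, -0.1545, 0.0335] [0.0, 0.0, 0.0055]
[0.0232, -0.1546, 0.0335] [0.0, 0.0, 0.0055]
[0.0223, -0.1547, 0.0335] [0.0, 0.0, 0.0055]
[0.0214, -0.1549, 0.0335] [0.0, 0.0, 0.0055]
[0.0205, -0.155, 0.0335] [0.0, 0.0, 0.0055]
```

>>> apply_moves(
  xyz=[
    [0.0267,-0.155,0.0335],
    [0.026,-0.155,0.0335],
    [0.025,-0.155,0.0335],
    [0.024,-0.155,0.0335],
    [0.023,-0.155,0.0335],
    [0.022,-0.155,0.0335],
    [0.021,-0.155,0.0335],
    [0.02,-0.153,0.0335],
  ],
  rot=[
    [0,0,0.0055],
    [0,0,0.0055],
    [0,0,0.0055],
    [0,0,0.0055],
    [0,0,0.0055],
    [0,0,0.0055],
    [0,0,0.0055],
    [0,0,0.0055],
  ],
  hand=[1,1,1,1,1,1,1,1],
)

```text
clock: 2.58
position: [0.5535, 0.0274, 0.2501]
ee_rot: [0.0, 1.0, 0.026, 0.001]
contact_force: [0.4, -0.8, -0.7]
width: 0.0853
gripper_force: 0.0
```

>>> apply_moves(
  xyz=[
    [0,0,0],
    [0,0,0],
    [0,0,0],
  ],
  rot=[
    [0,0,0],
    [0,0,0],
    [0,0,0],
  ],
  hand=[1,1,1],
)

```text
clock: 2.95
position: [0.554, 0.0254, 0.2504]
ee_rot: [0.0, 1.0, 0.026, 0.0]
contact_force: [-0.5, 0.1, 0.1]
width: 0.0854
gripper_force: 0.0
```

```bash
python3 - <<'E'
from plan import *
from rig import get_image
s=status.get_state();i=get_image("wrist");pickle.dump((s,i),open("w2.pkl","wb"));cv2.imwrite("pics/w2.png",i["pixels"][:,:,::-1]);W=cam(i,s)
print(s["position"],proj(W,[[.5538,.0256,.096],[.5618,.2515,.115]]))
E
```

```text
[0.55404047 0.02541191 0.25036927] [[255.62118769 176.00368698]
 [ 14.86635807 160.56389919]]
```

View pics/w2.png

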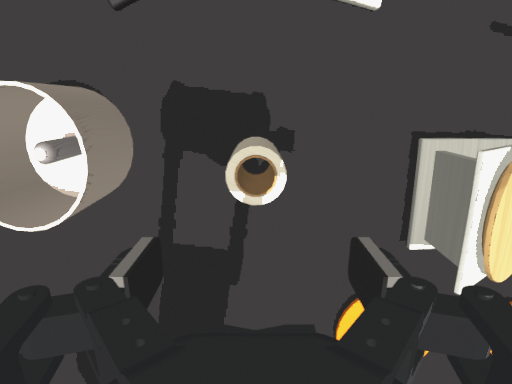

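The wrist view shows the roll's top centred at about (256,175), against a predicted (255.6,176), so it is well aligned. I'll descend and grip.

>>> apply_moves(
  xyz=[
    [0,0,0.14],
    [0,0,0.14],
    [0,0,0.12],
    [0,0,0.1],
    [0,0,0.08],
    [0,0,0.05],
    [0,0,0],
    [0,0,0],
  ],
  rot=[
    [0,0,0],
    [0,0,0],
    [0,0,0],
    [0,0,0],
    [0,0,0],
    [0,0,0],
    [0,0,0],
    [0,0,0],
  ],
  hand=[1,1,1,1,1,1,1,1],
)

```text
clock: 4.0
position: [0.5548, 0.0267, 0.0618]
ee_rot: [0.0, 1.0, 0.027, 0.001]
contact_force: [0.7, -0.3, -0.8]
width: 0.0852
gripper_force: 0.0
```

>>> apply_moves(
  xyz=[
    [0,0,0],
    [0,0,0],
    [0,0,0],
    [0,0,0],
    [0,0,0],
    [0,0,0],
  ],
  rot=[
    [0,0,0],
    [0,0,0],
    [0,0,0],
    [0,0,0],
    [0,0,0],
    [0,0,0],
  ],
  hand=[0.3,0.3,0.1,0.1,0.1,0.1],
  force=30,
)

```text
clock: 4.75
position: [0.5548, 0.0268, 0.0621]
ee_rot: [0.0, 1.0, 0.027, 0.001]
contact_force: [0.3, -1.9, 5.4]
width: 0.06
gripper_force: 31.9
```

```bash
python3 - <<'E'
from plan import *
s,i=pickle.load(open("w2.pkl","rb"));W=cam(i,s)
print(plane(W,[[43.5,153]],.078),plane(W,[[45,152]],.078))
print(circ(plane(W,[[4,82],[30,88],[60,113],[80,150],[87,190],[70,222],[40,231],[10,222]],.115)))
plan([.562,.2515,.215],down(np.radians(-87)))
E
```

```text
[[0.56355701 0.24716147 0.078     ]] [[0.56467286 0.24536118 0.078     ]]
(array([0.56081353, 0.24841257]), np.float64(0.06853838867047395))
pos [0.5548 0.0268 0.0621] n 6
[0.011, -0.1244, -0.085] [0.0001, -0.0004, 0.0003]
[0.0109, -0.1244, -0.085] [0.0001, -0.0004, 0.0003]
[0.0108, -0.1244, -0.085] [0.0001, -0.0004, 0.0003]
[0.0107, -0.1244, -0.085] [0.0001, -0.0004, 0.0003]
[0.0107, -0.1244, -0.0849] [0.0001, -0.0004, 0.0003]
[0.0106, -0.1245, -0.0849] [0.0001, -0.0004, 0.0003]
```

>>> apply_moves(
  xyz=[
    [0,0,-0.02],
    [0,0,-0.06],
    [0,0,-0.1],
    [0,0,-0.13],
    [0,0,-0.13],
    [0,0,-0.07],
    [0,0,0],
    [0,0,0],
  ],
  rot=[
    [0,0,0],
    [0,0,0],
    [0,0,0],
    [0,0,0],
    [0,0,0],
    [0,0,0],
    [0,0,0],
    [0,0,0],
  ],
  hand=[0.1,0.1,0.1,0.1,0.1,0.1,0.1,0.1],
)

```text
clock: 5.75
position: [0.5529, 0.0272, 0.2126]
ee_rot: [-0.0, 1.0, 0.027, -0.001]
contact_force: [-0.1, -0.2, -2.5]
width: 0.0596
gripper_force: 32.7
```

>>> apply_moves(
  xyz=[
    [0.012,-0.08,0],
    [0.012,-0.12,0],
    [0.012,-0.14,0],
    [0.011,-0.14,0],
    [0.011,-0.12,0],
    [0.01,-0.09,0],
    [0,-0.05,0],
    [0,0,0],
  ],
  rot=[
    [0,0,0],
    [0,0,0],
    [0,0,0],
    [0,0,0],
    [0,0,0],
    [0,0,0],
    [0,0,0],
    [0,0,0],
  ],
  hand=[0.1,0.1,0.1,0.1,0.1,0.1,0.1,0.1],
)

```text
clock: 6.75
position: [0.5615, 0.25, 0.2126]
ee_rot: [0.001, 1.0, 0.028, -0.001]
contact_force: [0.7, -0.3, -1.0]
width: 0.0591
gripper_force: 32.8
```

```bash
python3 - <<'E'
from plan import *
from rig import get_image
s=status.get_state();print(s["position"],s["width"])
d={n:get_image(n) for n in("scene","side")};pickle.dump((s,d),open("v1.pkl","wb"))
w=get_image("wrist")
a=d["scene"]["pixels"];b=d["side"]["pixels"]
def crop(p,x,y,w,h): return cv2.resize(p[y:y+h,x:x+w],(400,300),interpolation=cv2.INTER_CUBIC)
o=np.vstack([np.hstack([crop(a,270,120,107,80),crop(b,120,140,160,120)]),np.hstack([crop(w["pixels"],96,0,320,240),crop(w["pixels"],0,0,512,384)])])
cv2.imwrite("pics/c2.png",o[:,:,::-1])
E
```

```text
[0.56150784 0.25003326 0.21260277] 0.059109794398600674
```

View pics/c2.png

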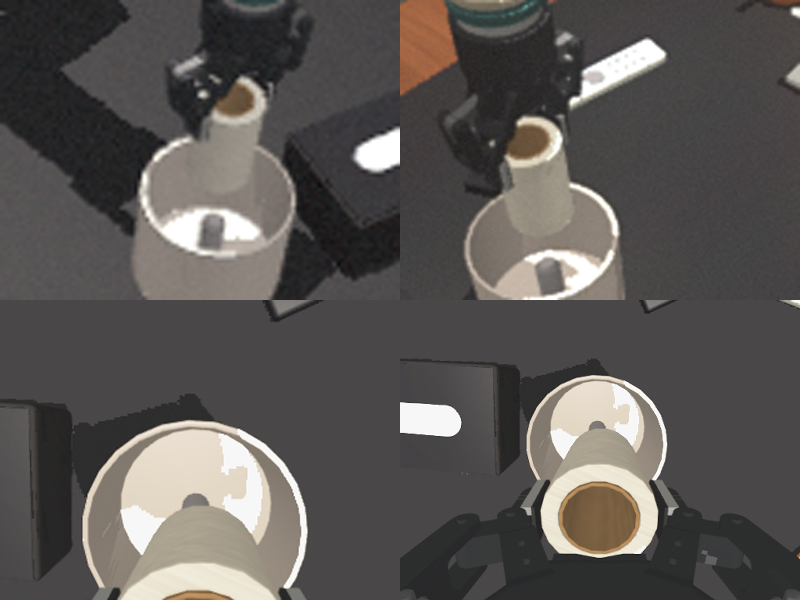

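The crops show the roll held above the canister mouth with the spindle tip just visible beyond it. I'll check the roll's tilt and the centring numerically.

```bash
python3 - <<'E'
from plan import *
from rig import get_image
s,d=pickle.load(open("v1.pkl","rb"));w=get_image("wrist");W=cam(w,status.get_state())
S=cam(d["scene"]);D=cam(d["side"])
# roll top bore
for n,c,(x,y,ww,h) in(("scene",S,(322,134,24,24)),("side",D,(155,180,30,26)),("wrist",W,(190,220,140,110))):
    p=(w if n=="wrist" else d[n])["pixels"][y:y+h,x:x+ww].astype(int);m=(p[...,0]-p[...,2]>35);v,u=np.nonzero(m)
    uv=[u.mean()+x,v.mean()+y];print(n,len(u),uv,"top",plane(c,[uv],.246))
print("exp scene",proj(S,[[.5605,.25,.246],[.5605,.25,.1506]]),"side",proj(D,[[.5605,.25,.246],[.5605,.25,.1506]]))
# roll bottom ellipse lowest pts
print("bot scene obs lowest",270+222/3.74,120+192/3.75,"side",120+140/2.5,140+235/2.5)
rim=np.array([[83,516],[307,516],[196,421],[110,460],[275,450],[250,432],[140,437]],float)
rim=np.c_[96+.8*rim[:,0],.8*(rim[:,1]-300)]
print("rim W",circ(plane(W,rim,.115)), "spindle tip top edge",plane(W,[[96+.8*196,.8*193]],.078))
E
```

```text
scene 65 [np.float64(332.9076923076923), np.float64(146.69230769230768)] top [[0.56438089 0.25316782 0.246     ]]
side 195 [np.float64(171.3230769230769), np.float64(196.35384615384615)] top [[0.55892253 0.24816109 0.246     ]]
wrist 7697 [np.float64(254.69481616214108), np.float64(278.0873067428868)] top [[0.56174752 0.24966576 0.246     ]]
exp scene [[331.44010694 146.24311904]
 [328.32378488 164.66902973]] side [[170.16540053 196.46954657]
 [175.78386319 225.0308919 ]]
bot scene obs lowest 329.3582887700535 171.2 side 176.0 234.0
rim W (array([0.56220623, 0.25102238]), np.float64(0.07191312479541637)) spindle tip top edge [[0.58535426 0.25259669 0.078     ]]
```

>>> apply_moves(
  xyz=[
    [0,-0.004,0.04],
    [0,0,0.06],
    [0,0,0.06],
    [0,0,0.06],
    [0,0,0.06],
    [0,0,0.06],
    [0,0,0.06],
    [0,0,0.04],
  ],
  rot=[
    [0,0,0],
    [0,0,0],
    [0,0,0],
    [0,0,0],
    [0,0,0],
    [0,0,0],
    [0,0,0],
    [0,0,0],
  ],
  hand=[0.1,0.1,0.1,0.1,0.1,0.1,0.1,0.1],
)

```text
clock: 7.95
position: [0.5615, 0.2503, 0.0804]
ee_rot: [0.0, 1.0, 0.027, -0.001]
contact_force: [0.1, -0.0, -0.6]
width: 0.0599
gripper_force: 32.8
```

>>> apply_moves(
  xyz=[
    [0,0,0.015],
    [0,0,0.01],
    [0,0,0.006],
    [0,0,0.006],
    [0,0,0.004],
    [0,0,0],
    [0,0,0],
  ],
  rot=[
    [0,0,0],
    [0,0,0],
    [0,0,0],
    [0,0,0],
    [0,0,0],
    [0,0,0],
    [0,0,0],
  ],
  hand=[0.1,0.1,0.1,0.1,0.1,0.1,0.1],
)

```text
clock: 8.82
position: [0.5622, 0.251, 0.0697]
ee_rot: [0.0, 1.0, 0.027, 0.0]
contact_force: [-0.4, 0.3, -0.3]
width: 0.06
gripper_force: 32.8
```

>>> apply_moves(
  xyz=[
    [0,0,0.004],
    [0,0,0.004],
    [0,0,0],
    [0,0,0],
  ],
  rot=[
    [0,0,0],
    [0,0,0],
    [0,0,0],
    [0,0,0],
  ],
  hand=[0.1,0.1,0.1,0.1],
)

```text
clock: 9.32
position: [0.5626, 0.2509, 0.0682]
ee_rot: [-0.0, 1.0, 0.027, 0.001]
contact_force: [-0.6, -0.6, 5.5]
width: 0.0598
gripper_force: 33.2
```

>>> apply_moves(
  xyz=[
    [0,0,0],
    [0,0,0],
    [0,0,0],
    [0,0,0],
    [0,0,0],
  ],
  rot=[
    [0,0,0],
    [0,0,0],
    [0,0,0],
    [0,0,0],
    [0,0,0],
  ],
  hand=[0.5,0.6,0.75,0.75,0.75],
)

```text
clock: 9.95
position: [0.5621, 0.251, 0.067]
ee_rot: [0.0, 1.0, 0.027, -0.0]
contact_force: [-0.1, -0.5, 0.4]
width: 0.075
gripper_force: 0.0
```

>>> apply_moves(
  xyz=[
    [0,0,-0.03],
    [0,0,-0.06],
    [0,0,-0.1],
    [0,0,-0.14],
    [0,0,-0.16],
    [0,0,-0.16],
    [0,0,-0.12],
    [0,0,0],
  ],
  rot=[
    [0,0,0],
    [0,0,0],
    [0,0,0],
    [0,0,0],
    [0,0,0],
    [0,0,0],
    [0,0,0],
    [0,0,0],
  ],
  hand=[0.75,0.75,0.75,0.75,0.75,0.75,0.75,0.75],
)

```text
clock: 10.95
position: [0.5636, 0.2515, 0.3027]
ee_rot: [-0.001, 1.0, 0.027, 0.004]
contact_force: [-0.3, 0.4, 0.5]
width: 0.075
gripper_force: 0.0
```

```bash
python3 - <<'E'
from plan import *
from rig import get_image
s=status.get_state();w=get_image("wrist");d=get_image("side");pickle.dump((s,w,d),open("w3.pkl","wb"));print(s["position"],s["clock"])
def crop(p,x,y,w,h): return cv2.resize(p[y:y+h,x:x+w],(400,300),interpolation=cv2.INTER_CUBIC)
o=np.hstack([crop(w["pixels"],128,40,256,192),crop(d["pixels"],120,180,133,100)])
cv2.imwrite("pics/c3.png",o[:,:,::-1])
# plan to cover approach
u=np.radians(93.1);ax=np.array([-np.sin(np.radians(32))*np.cos(u),-np.sin(np.radians(32))*np.sin(u),np.cos(np.radians(32))])
kt=np.array([.5265,-.2877,.1230]);C=kt-.056*ax
z=-ax;y=np.array([0,-1,0]);x=np.array([np.sin(u),-np.cos(u),0]);y=np.cross(z,x);T=np.c_[x,y,z]
print(T.round(3));pre=C+ax*.150
print("pre",pre)
plan([.5265,-.15,.31],down(np.radians(-86.9)))
E
```

```text
[0.56360734 0.25148883 0.30269793] 10.95
[[ 0.999  0.046 -0.029]
 [ 0.054 -0.847  0.529]
 [ 0.    -0.53  -0.848]]
pre [ 0.5291938  -0.33743952  0.20271652]
pos [0.5618 0.2509 0.2983] n 9
[-0.0211, 0.1476, -0.0043] [0.0, -0.0, 0.0]
[-0.0211, 0.1476, -0.0043] [0.0, -0.0, 0.0]
[-0.0211, 0.1476, -0.0043] [0.0, -0.0, 0.0]
[-0.0211, 0.1476, -0.0043] [0.0, -0.0, 0.0]
[-0.0211, 0.1476, -0.0043] [0.0, -0.0, 0.0]
[-0.0211, 0.1476, -0.0043] [0.0, -0.0, 0.0]
[-0.0211, 0.1476, -0.0043] [0.0, -0.0, 0.0]
[-0.0211, 0.1476, -0.0043] [0.0, -0.0, 0.0]
[-0.0211, 0.1476, -0.0043] [0.0, -0.0, 0.0]
```

View pics/c3.png

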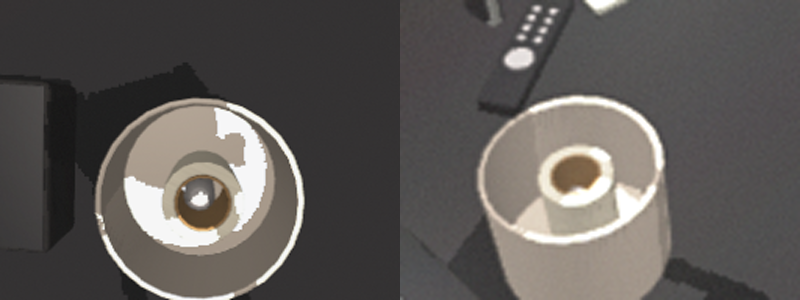

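The roll stands in the canister with the spindle visible inside its bore, at crop position (202,195). Next I'll move to the cover.

>>> apply_moves(
  xyz=[
    [-0.024,0.12,0],
    [-0.024,0.18,0],
    [-0.024,0.18,0],
    [-0.024,0.18,0],
    [-0.024,0.18,0],
    [-0.024,0.18,0],
    [-0.024,0.18,0],
    [-0.024,0.18,0],
  ],
  rot=[
    [0,0,0],
    [0,0,0],
    [0,0,0],
    [0,0,0],
    [0,0,0],
    [0,0,0],
    [0,0,0],
    [0,0,0],
  ],
  hand=[1,1,1,1,1,1,1,1],
)

```text
clock: 12.05
position: [0.5258, -0.1668, 0.2963]
ee_rot: [-0.001, 1.0, 0.027, -0.002]
contact_force: [1.4, -1.3, -0.0]
width: 0.0856
gripper_force: 0.0
```

```bash
python3 - <<'E'
from plan import *
s,w,d=pickle.load(open("w3.pkl","rb"));W=cam(w,s);W2=(W[0],W[1],W[2]+np.array([-.0018,-.0006,-.0044]),W[3])
r=np.array([[95,200],[304,200],[202,98],[200,301],[130,125],[130,270],[275,130],[272,270]])*.64+[128,40]
print(circ(plane(W,r,.115)),circ(plane(W2,r,.115)),"side",circ(plane(cam(d),np.array([[478,170],[664,155],[575,96],[515,113],[630,112],[580,243],[510,226],[640,215]])*[.3325,1/3]+[120-133,180],.115)))
u=np.radians(93.1);a=np.radians(32);ax=np.array([-np.sin(a)*np.cos(u),-np.sin(a)*np.sin(u),np.cos(a)])
kt=np.array([.5265,-.2877,.1230]);C=kt-.056*ax
z=-ax;x=np.array([np.sin(u),-np.cos(u),0]);T=np.c_[x,np.cross(z,x),z]
np.save("T.npy",T);np.save("C.npy",C)
plan(C+ax*.150,T,8)
E
```

```text
(array([0.56358757, 0.25173915]), np.float64(0.07046910864040881)) (array([0.56263343, 0.2511899 ]), np.float64(0.06953056706919415)) side (array([0.56035757, 0.252247  ]), np.float64(0.0727908483361902))
pos [ 0.5258 -0.1668  0.2963] n 8
[-0.0023, 0.0711, 0.0389] [0.0665, 0.0004, -0.0001]
[-0.0023, 0.0737, 0.0338] [0.0665, 0.0004, -0.0001]
[-0.0024, 0.0758, 0.0286] [0.0665, 0.0004, -0.0001]
[-0.0024, 0.0776, 0.0233] [0.0665, 0.0004, -0.0001]
[-0.0024, 0.0791, 0.0178] [0.0665, 0.0004, -0.0001]
[-0.0024, 0.0801, 0.0123] [0.0665, 0.0004, -0.0001]
[-0.0024, 0.0808, 0.0067] [0.0665, 0.0004, -0.0001]
[-0.0024, 0.081, 0.0011] [0.0665, 0.0004, -0.0001]
```

>>> apply_moves(
  xyz=[
    [-0.002,0.068,0.039],
    [-0.002,0.07,0.034],
    [-0.002,0.072,0.029],
    [-0.002,0.074,0.023],
    [-0.002,0.074,0.018],
    [-0.002,0.075,0.012],
    [-0.002,0.075,0.007],
    [-0.002,0.075,0.001],
  ],
  rot=[
    [0.0665,0,0],
    [0.0665,0,0],
    [0.0665,0,0],
    [0.0665,0,0],
    [0.0665,0,0],
    [0.0665,0,0],
    [0.0665,0,0],
    [0.0665,0,0],
  ],
  hand=[1,1,1,1,1,1,1,1],
)

```text
clock: 13.05
position: [0.5303, -0.326, 0.2056]
ee_rot: [-0.277, 0.96, 0.026, -0.008]
contact_force: [0.5, -0.6, -0.7]
width: 0.0854
gripper_force: 0.0
```

>>> apply_moves(
  xyz=[
    [0,0,0],
    [0,0,0],
    [0,0,0],
  ],
  rot=[
    [0,0,0],
    [0,0,0],
    [0,0,0],
  ],
  hand=[1,1,1],
)

```text
clock: 13.42
position: [0.5311, -0.3246, 0.2086]
ee_rot: [-0.275, 0.961, 0.027, -0.007]
contact_force: [0.4, -0.4, 0.5]
width: 0.0855
gripper_force: 0.0
```

```bash
python3 - <<'E'
from plan import *
from rig import get_image
s=status.get_state();w=get_image("wrist");W=cam(w,s);T=np.load("T.npy");C=np.load("C.npy");ax=-T[:,2]
pickle.dump((s,w),open("w4.pkl","wb"))
im=w["pixels"][:,:,::-1].copy()
print("pred knobtop, flange",proj(W,[C+.056*ax,C+.016*ax]))
print("ang err",np.degrees(R.from_matrix(Rq(s["ee_rot"]).T@T).as_rotvec()),s["clock"])
cv2.imwrite("pics/w4.png",im)
plan(C+ax*.150,T,1);plan(C+ax*.022,T,4)
E
```

```text
pred knobtop, flange [[273.37926282 196.20035763]
 [270.76867229 183.86587503]]
ang err [0.11725207 0.00697714 0.08705848] 13.425
pos [ 0.5312 -0.3247  0.2088] n 1
[-0.009, 0.0464, -0.0049] [0.0024, -0.0001, 0.0017]
pos [ 0.5312 -0.3247  0.2088] n 4
[-0.0023, 0.0113, 0.1054] [0.0006, -0.0, 0.0004]
[-0.0022, 0.0114, 0.1054] [0.0006, -0.0, 0.0004]
[-0.0022, 0.0115, 0.1054] [0.0006, -0.0, 0.0004]
[-0.0022, 0.0115, 0.1054] [0.0006, -0.0, 0.0004]
```

View pics/w4.png

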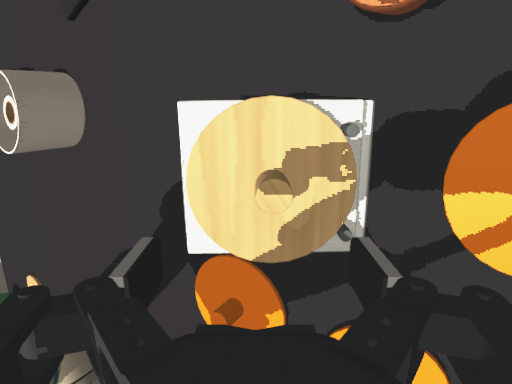

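The knob top appears at about (274,196) against a predicted (273,196), so the cover pose is confirmed. I'll approach along its axis.

>>> apply_moves(
  xyz=[
    [-0.0045,0.023,0],
    [-0.0045,0.023,0],
    [0,0,0.1],
    [0,0,0.1],
    [0,0,0.1],
    [0,0,0.08],
    [0,0,0.03],
    [0,0,0],
  ],
  rot=[
    [0.002,0,0.001],
    [0,0,0],
    [0,0,0],
    [0,0,0],
    [0,0,0],
    [0,0,0],
    [0,0,0],
    [0,0,0],
  ],
  hand=[1,1,1,1,1,1,1,1],
)

```text
clock: 14.48
position: [0.5253, -0.2727, 0.096]
ee_rot: [-0.276, 0.961, 0.026, -0.008]
contact_force: [1.5, 0.2, 0.6]
width: 0.0853
gripper_force: 0.0
```

>>> apply_moves(
  xyz=[
    [0,0,0],
    [0,0,0],
  ],
  rot=[
    [0,0,0],
    [0,0,0],
  ],
  hand=[1,1],
)

```text
clock: 14.72
position: [0.5257, -0.2735, 0.0968]
ee_rot: [-0.275, 0.961, 0.025, -0.007]
contact_force: [-0.3, 0.4, -0.4]
width: 0.0855
gripper_force: 0.0
```

```bash
python3 - <<'E'
from plan import *
T=np.load("T.npy");C=np.load("C.npy");ax=-T[:,2]
plan(C+ax*.022,T,1)
E
```

```text
pos [ 0.5257 -0.2735  0.0968] n 1
[-0.0, -0.0061, 0.0142] [0.0008, -0.0012, -0.0007]
```

>>> apply_moves(
  xyz=[
    [0,-0.006,0.01],
    [0,0,0],
    [0,0,0],
    [0,0,0],
    [0,0,0],
    [0,0,0],
    [0,0,0],
    [0,0,0],
  ],
  rot=[
    [0,0,0],
    [0,0,0],
    [0,0,0],
    [0,0,0],
    [0,0,0],
    [0,0,0],
    [0,0,0],
    [0,0,0],
  ],
  hand=[0.5,0,-0.1,-0.2,-0.3,-0.5,-0.5,-0.5],
  force=60,
)

```text
clock: 15.72
position: [0.5253, -0.2704, 0.0945]
ee_rot: [-0.275, 0.961, 0.025, -0.007]
contact_force: [-0.3, -5.5, 0.6]
width: 0.0289
gripper_force: 59.3
```

>>> apply_moves(
  xyz=[
    [0,0,-0.01],
    [0,0,-0.02],
    [0,0,-0.04],
    [0,0,-0.06],
    [0,0,-0.08],
    [0,0,-0.08],
    [0,0,-0.06],
    [0,0,-0.04],
  ],
  rot=[
    [0,0,0],
    [0,0,0],
    [0,0,0],
    [0,0,0],
    [0,0,0],
    [0,0,0],
    [0,0,0],
    [0,0,0],
  ],
  hand=[-0.5,-0.5,-0.5,-0.5,-0.5,-0.5,-0.5,-0.5],
)

```text
clock: 16.73
position: [0.5287, -0.3322, 0.1949]
ee_rot: [-0.275, 0.961, 0.026, -0.007]
contact_force: [0.2, -0.7, -3.1]
width: 0.0287
gripper_force: 59.4
```

```bash
python3 - <<'E'
from plan import *
plan([.545,-.25,.30],down(np.radians(-86.9)),8)
s=status.get_state();print(s["width"],s["gripper_force"],s["contact_force"])
E
```

```text
pos [ 0.5287 -0.3322  0.1949] n 8
[0.0086, -0.0519, -0.0192] [-0.0666, -0.0001, -0.0001]
[0.0086, -0.0504, -0.0228] [-0.0666, -0.0001, -0.0001]
[0.0086, -0.0487, -0.0263] [-0.0666, -0.0001, -0.0001]
[0.0086, -0.0468, -0.0296] [-0.0666, -0.0001, -0.0001]
[0.0086, -0.0446, -0.0328] [-0.0666, -0.0001, -0.0001]
[0.0086, -0.0422, -0.0358] [-0.0666, -0.0001, -0.0001]
[0.0086, -0.0396, -0.0387] [-0.0666, -0.0001, -0.0001]
[0.0086, -0.0368, -0.0413] [-0.0666, -0.0001, -0.0001]
0.02866610186246138 59.41366195678711 [ 0.16158424 -0.65931608 -3.07158142]
```

>>> apply_moves(
  xyz=[
    [0.0086,-0.03,-0.04],
    [0.0086,-0.05,-0.04],
    [0.0086,-0.049,-0.03],
    [0.0086,-0.047,-0.03],
    [0.0086,-0.045,-0.033],
    [0.0086,-0.042,-0.036],
    [0.0086,-0.04,-0.03],
    [0.0086,-0.037,-0.03],
  ],
  rot=[
    [-0.0666,0,0],
    [-0.0666,0,0],
    [-0.0666,0,0],
    [-0.0666,0,0],
    [-0.0666,0,0],
    [-0.0666,0,0],
    [-0.0666,0,0],
    [-0.0666,0,0],
  ],
  hand=[-0.5,-0.5,-0.5,-0.5,-0.5,-0.5,-0.5,-0.5],
)

```text
clock: 17.73
position: [0.5449, -0.259, 0.301]
ee_rot: [-0.001, 1.0, 0.027, -0.001]
contact_force: [-0.1, -0.4, -3.6]
width: 0.0286
gripper_force: 59.7
```

```bash
python3 - <<'E'
from plan import *
plan([.562,.20,.29],down(np.radians(-86.9)),10)
s=status.get_state();print(s["width"],s["gripper_force"],s["contact_force"])
E
```

```text
pos [ 0.5449 -0.259   0.301 ] n 10
[0.0138, -0.1525, 0.0038] [-0.0001, 0.0001, -0.0001]
[0.0139, -0.1525, 0.0038] [-0.0001, 0.0001, -0.0001]
[0.0139, -0.1525, 0.0038] [-0.0001, 0.0001, -0.0001]
[0.0139, -0.1525, 0.0038] [-0.0001, 0.0001, -0.0001]
[0.0139, -0.1525, 0.0038] [-0.0001, 0.0001, -0.0001]
[0.0139, -0.1525, 0.0038] [-0.0001, 0.0001, -0.0001]
[0.0139, -0.1525, 0.0037] [-0.0001, 0.0001, -0.0001]
[0.0139, -0.1525, 0.0037] [-0.0001, 0.0001, -0.0001]
[0.014, -0.1525, 0.0037] [-0.0001, 0.0001, -0.0001]
[0.014, -0.1525, 0.0037] [-0.0001, 0.0001, -0.0001]
0.028575102817856204 59.70755875110626 [-0.14254693 -0.38905577 -3.61168247]
```

>>> apply_moves(
  xyz=[
    [0.008,-0.06,0],
    [0.012,-0.11,0],
    [0.014,-0.15,0],
    [0.014,-0.16,0],
    [0.014,-0.16,0],
    [0.014,-0.16,0],
    [0.014,-0.16,0],
    [0.014,-0.16,0],
  ],
  rot=[
    [0,0,0],
    [0,0,0],
    [0,0,0],
    [0,0,0],
    [0,0,0],
    [0,0,0],
    [0,0,0],
    [0,0,0],
  ],
  hand=[-0.5,-0.5,-0.5,-0.5,-0.5,-0.5,-0.5,-0.5],
)

```text
clock: 18.73
position: [0.5577, 0.0788, 0.3001]
ee_rot: [-0.001, 1.0, 0.026, -0.002]
contact_force: [0.3, -0.8, -3.6]
width: 0.0285
gripper_force: 59.7
```

>>> apply_moves(
  xyz=[
    [0.014,-0.16,0],
    [0.014,-0.15,0],
    [0.012,-0.12,0],
    [0.01,-0.08,0],
    [0.005,-0.04,0],
    [0,0,0],
    [0,0,0],
    [0,0,0],
  ],
  rot=[
    [0,0,0],
    [0,0,0],
    [0,0,0],
    [0,0,0],
    [0,0,0],
    [0,0,0],
    [0,0,0],
    [0,0,0],
  ],
  hand=[-0.5,-0.5,-0.5,-0.5,-0.5,-0.5,-0.5,-0.5],
)

```text
clock: 19.73
position: [0.5664, 0.2415, 0.3012]
ee_rot: [-0.0, 1.0, 0.026, -0.0]
contact_force: [0.2, 0.5, -3.8]
width: 0.0285
gripper_force: 59.7
```

```bash
python3 - <<'E'
from plan import *
from rig import get_image
plan([.562,.2515,.21],down(np.radians(-86.9)),8)
s=status.get_state();print(s["clock"],s["width"],s["gripper_force"],s["contact_force"])
im={n:get_image(n) for n in("scene","side","wrist")};pickle.dump((s,im),open("v5.pkl","wb"))
def crop(p,x,y,w,h): return cv2.resize(p[y:y+h,x:x+w],(400,300),interpolation=cv2.INTER_CUBIC)
o=np.vstack([np.hstack([crop(im["scene"]["pixels"],270,100,133,100),crop(im["side"]["pixels"],100,120,200,150)]),np.hstack([crop(im["wrist"]["pixels"],0,0,512,384),crop(im["wrist"]["pixels"],128,100,256,192)])])
cv2.imwrite("pics/c5.png",o[:,:,::-1])
E
```

```text
pos [0.5664 0.2415 0.3012] n 8
[-0.0016, -0.0042, 0.038] [-0.0001, 0.0001, -0.0003]
[-0.0016, -0.0042, 0.038] [-0.0001, 0.0001, -0.0003]
[-0.0016, -0.0042, 0.038] [-0.0001, 0.0001, -0.0003]
[-0.0016, -0.0042, 0.038] [-0.0001, 0.0001, -0.0003]
[-0.0016, -0.0043, 0.038] [-0.0001, 0.0001, -0.0003]
[-0.0016, -0.0043, 0.038] [-0.0001, 0.0001, -0.0003]
[-0.0016, -0.0043, 0.038] [-0.0001, 0.0001, -0.0003]
[-0.0016, -0.0043, 0.038] [-0.0001, 0.0001, -0.0003]
19.725 0.02852238378888223 59.71577167510986 [ 0.24857799  0.50336656 -3.82590927]
```

View pics/c5.png

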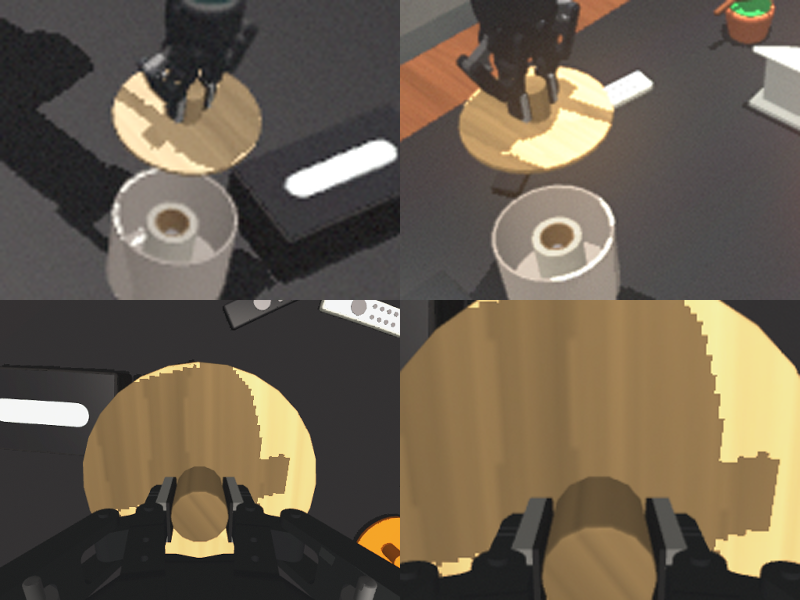

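The cover is held about level above the open canister, the knob is between the pads, and the roll is still upright inside. I'll check its offset and tilt.

```bash
python3 - <<'E'
from plan import *
T=np.load("T.npy");C=np.load("C.npy");ax=-T[:,2]
g=np.array([.5253,-.2704,.0945])-C;print("tcp in cover at grasp (tool axes)",(T.T@g).round(4))
h0=g@ax
s,im=pickle.load(open("v5.pkl","rb"));p=s["position"]
zf=p[2]-h0+.016;zk=zf+.04;print("tcp",p,"zflange",zf)
for n,x0,x1,y0,y1 in(("scene",300,360,118,160),("side",125,212,140,206),("wrist",100,410,70,280)):
    c=cam(im[n],s);H=cv2.cvtColor(im[n]["pixels"],cv2.COLOR_RGB2HSV)
    m=((H[...,0]>8)&(H[...,0]<30)&(H[...,1]>60)).astype(np.uint8);q=np.zeros_like(m);q[y0:y1,x0:x1]=m[y0:y1,x0:x1]
    q=cv2.morphologyEx(q,cv2.MORPH_OPEN,np.ones((3,3)))
    cn=np.vstack([k for k in cv2.findContours(q,0,1)[0] if len(k)>15]);hl=cv2.convexHull(cn).reshape(-1,2)
    if n!="wrist": hl=hl[hl[:,1]>y0+(8 if n=="scene" else 6)]
    else: hl=hl[(hl[:,1]<268)]
    P=plane(c,hl,zf)
    cc,r=circ(P);d=np.linalg.norm(P[:,:2]-cc,axis=1)-r
    print(n,cc.round(4),r.round(4),"resid rms",d.std().round(4))
print("knobtop W",plane(cam(im["wrist"],s),[[256,275.5]],zk))
print("scene knobtop exp",proj(cam(im["scene"]),[[*p[:2],zk]]),"side",proj(cam(im["side"]),[[*p[:2],zk]]))
E
```

```text
tcp in cover at grasp (tool axes) [-0.0003  0.0004 -0.0226]
tcp [0.56640091 0.24147397 0.30124481] zflange 0.2946027623079492
scene [0.5677 0.2404] 0.0792 resid rms 0.0009
side [0.5697 0.2382] 0.086 resid rms 0.0041
wrist [0.5661 0.2424] 0.0773 resid rms 0.0002
knobtop W [[0.56777242 0.24205479 0.33460276]]
scene knobtop exp [[333.33966384 129.60829865]] side [[165.36157567 161.61453908]]
```

>>> apply_moves(
  xyz=[
    [-0.004,-0.01,0.04],
    [-0.004,-0.012,0.08],
    [-0.004,-0.011,0.1],
    [0,0,0.1],
    [0,0,0.08],
    [0,0,0.06],
    [0,0,0.04],
    [0,0,0.02],
  ],
  rot=[
    [0,0,0],
    [0,0,0],
    [0,0,0],
    [0,0,0],
    [0,0,0],
    [0,0,0],
    [0,0,0],
    [0,0,0],
  ],
  hand=[-0.5,-0.5,-0.5,-0.5,-0.5,-0.5,-0.5,-0.5],
)

```text
clock: 20.88
position: [0.5618, 0.2524, 0.1443]
ee_rot: [-0.0, 1.0, 0.027, -0.001]
contact_force: [0.0, -0.1, -2.7]
width: 0.0287
gripper_force: 59.7
```

>>> apply_moves(
  xyz=[
    [0,0,0],
    [0,0,0],
  ],
  rot=[
    [0,0,0],
    [0,0,0],
  ],
  hand=[-0.5,-0.5],
)

```text
clock: 21.12
position: [0.5627, 0.2526, 0.1459]
ee_rot: [-0.001, 1.0, 0.027, 0.0]
contact_force: [-0.7, 0.4, -3.0]
width: 0.0288
gripper_force: 59.7
```

```bash
python3 - <<'E'
from plan import *
plan([.562,.2515,.1276],down(np.radians(-86.9)),1)
s=status.get_state();print(s["contact_force"])
E
```

```text
pos [0.5627 0.2526 0.1459] n 1
[-0.0027, 0.0037, 0.061] [-0.0015, -0.0009, -0.0008]
[-0.66235202  0.38445208 -3.04347951]
```

>>> apply_moves(
  xyz=[
    [-0.0027,0.0037,0.01],
    [0,0,0.01],
    [0,0,0.01],
    [0,0,0.01],
    [0,0,0.008],
    [0,0,0.006],
    [0,0,0],
    [0,0,0],
  ],
  rot=[
    [0,0,0],
    [0,0,0],
    [0,0,0],
    [0,0,0],
    [0,0,0],
    [0,0,0],
    [0,0,0],
    [0,0,0],
  ],
  hand=[-0.5,-0.5,-0.5,-0.5,-0.5,-0.5,-0.5,-0.5],
)

```text
clock: 22.12
position: [0.5615, 0.2513, 0.1291]
ee_rot: [-0.001, 1.0, 0.027, -0.0]
contact_force: [-0.3, -0.4, -2.9]
width: 0.0284
gripper_force: 59.7
```

>>> apply_moves(
  xyz=[
    [0,0,0.004],
    [0,0,0.004],
    [0,0,0],
    [0,0,0],
  ],
  rot=[
    [0,0,0],
    [0,0,0],
    [0,0,0],
    [0,0,0],
  ],
  hand=[-0.5,-0.5,-0.5,-0.5],
)

```text
clock: 22.62
position: [0.5614, 0.2514, 0.1274]
ee_rot: [-0.001, 1.0, 0.027, 0.0]
contact_force: [-2.7, -0.4, 5.6]
width: 0.0285
gripper_force: 60.6
```

>>> apply_moves(
  xyz=[
    [0,0,0],
    [0,0,0],
    [0,0,0],
    [0,0,0],
    [0,0,0],
    [0,0,0],
  ],
  rot=[
    [0,0,0],
    [0,0,0],
    [0,0,0],
    [0,0,0],
    [0,0,0],
    [0,0,0],
  ],
  hand=[-0.2,0,0.3,0.5,0.5,0.5],
)

```text
clock: 23.38
position: [0.5615, 0.2512, 0.1265]
ee_rot: [-0.001, 1.0, 0.027, -0.0]
contact_force: [-0.4, 1.0, 0.1]
width: 0.0644
gripper_force: 0.0
```

>>> apply_moves(
  xyz=[
    [0,0,-0.03],
    [0,0,-0.06],
    [0,0,-0.1],
    [0,0,-0.14],
    [0,0,-0.14],
    [0,0,-0.08],
    [0,0,0],
    [0,0,0],
  ],
  rot=[
    [0,0,0],
    [0,0,0],
    [0,0,0],
    [0,0,0],
    [0,0,0],
    [0,0,0],
    [0,0,0],
    [0,0,0],
  ],
  hand=[0.5,0.5,0.5,0.5,0.5,0.5,0.5,0.5],
)

```text
clock: 24.38
position: [0.5609, 0.2509, 0.2906]
ee_rot: [-0.0, 1.0, 0.027, -0.001]
contact_force: [-0.7, 0.7, -0.4]
width: 0.064
gripper_force: 0.0
```

```bash
python3 - <<'E'
from plan import *
from rig import get_image
s=status.get_state();print(s["clock"],s["position"])
im={n:get_image(n) for n in("scene","side","wrist")}
def crop(p,x,y,w,h): return cv2.resize(p[y:y+h,x:x+w],(400,300),interpolation=cv2.INTER_CUBIC)
o=np.vstack([np.hstack([crop(im["scene"]["pixels"],270,120,133,100),crop(im["side"]["pixels"],100,160,200,150)]),np.hstack([crop(im["wrist"]["pixels"],0,0,512,384),crop(im["side"]["pixels"],130,190,107,80)])])
cv2.imwrite("pics/c6.png",o[:,:,::-1])
E
```

```text
24.375 [0.56093447 0.2508948  0.2905668 ]
```

View pics/c6.png

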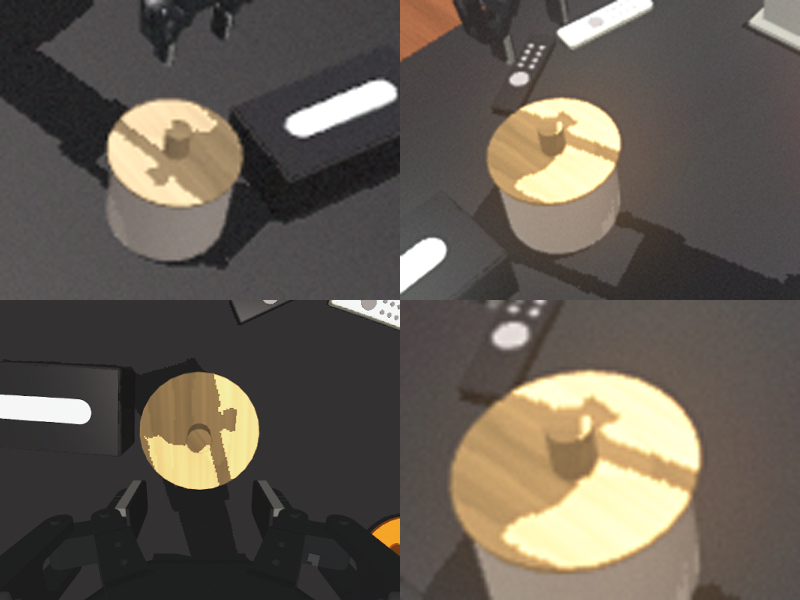

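The cover sits flat and centred on the rim in all views, with its knob at wrist crop (200,437). The gripper is clear above it, so I'm handing in.

```bash
python3 -c "
from rig import job;print(job.sign_off())"
```

```text
the job is handed in; nothing more can be done
None
```

The roll stands over the spindle in the canister and the cover looks level and fully seated on the rim; I handed the job in at about 24 s with the gripper clear, but the sign-off returned no verdict.

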